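Sort the stray sweets back into the pick-and-mix bins

TASK

Customers have left five wrapped sweets on the counter: put each one back in the bin that holds its own kind, whatever its colour, in the empty bay in front of the stock. Lay the bar and the lollipop flat and in line with the others in their bins (either way round) and the tin flat on the floor with its lid up; the two toffees share their bay in any position. Set everything down gently, for boiled sugar breaks when dropped, and leave the little glass jar of sprinkles standing where it is.

Things in the scene. Friction and masses are not known exactly. Their poses are not given: they have to be found in the camera images.
- bar_center (a point): Stray nougat bar in a red wrapper with a white middle band and flat silver crimped ends: 95 mm long (x), 30 mm wide (y), 18 mm high, lying flat; about 60 g. The wide, full-height body is the middle 79 mm. The point is its centre, 9 mm above its underside; x along its length, z up.
- lolly_center (a point): Stray red and white swirl lollipop lying flat: a round disc 46 mm across and 14 mm thick, with a white stick 5 mm thick that reaches from the disc to 77 mm from the disc's centre along +x, 7 mm up; about 35 g. The point is the centre of the disc, 7 mm above its underside; x along the stick, z up.
- tin_center (a point): Stray flat round pastille tin with a green lid and steel-coloured body, 50 mm across, 22 mm high, standing lid up; about 60 g. The point is its centre, 11 mm above its underside; z up.
- toffee_green_center (a point): Stray twist-wrapped toffee, green: a block 28 mm long (x), 22 mm wide (y), 18 mm high with a small flared twist, 16 mm across, at each end; 44 mm long in all (x); about 16 g. The point is its centre, 9 mm above its underside; x along its length, z up.
- toffee_orange_center (a point): Stray twist-wrapped toffee, orange, otherwise the same as the green one: 44 mm long over its twists (x), 22 mm wide (y), 18 mm high; about 16 g. The point is its centre, 9 mm above its underside; x along its length, z up.
- bin_bars_bay (a point): Nougat-bar bin; stock: red, blue and yellow wrapped bars lying along y. Fixed wooden bin, 191 (x) by 136 mm (y) outside, 45 mm high; a clear divider, top 36 mm up, parts the stock (+x side, up to 50 mm up) from the empty front bay (-x side), 100 (x) by 120 mm (y) inside. Point: centre of the empty bay's floor, 6 mm above the counter; x towards the stock (away from the robot), y along the divider, z up.
- bin_lollies_bay (a point): Lollipop bin; stock: swirl lollipops lying along y. Fixed wooden bin, 191 (x) by 136 mm (y) outside, 45 mm high; a clear divider, top 36 mm up, parts the stock (+x side, up to 50 mm up) from the empty front bay (-x side), 100 (x) by 120 mm (y) inside. Point: centre of the empty bay's floor, 6 mm above the counter; x towards the stock (away from the robot), y along the divider, z up.
- bin_tins_bay (a point): Pastille-tin bin; stock: two stacks of flat round tins. Fixed wooden bin, 191 (x) by 136 mm (y) outside, 45 mm high; a clear divider, top 36 mm up, parts the stock (+x side, up to 50 mm up) from the empty front bay (-x side), 100 (x) by 120 mm (y) inside. Point: centre of the empty bay's floor, 6 mm above the counter; x towards the stock (away from the robot), y along the divider, z up.
- bin_toffees_bay (a point): Toffee bin; stock: a small heap of twist-wrapped toffees in several colours. Fixed wooden bin, 191 (x) by 136 mm (y) outside, 45 mm high; a clear divider, top 36 mm up, parts the stock (+x side, up to 50 mm up) from the empty front bay (-x side), 100 (x) by 120 mm (y) inside. Point: centre of the empty bay's floor, 6 mm above the counter; x towards the stock (away from the robot), y along the divider, z up.
- jar_center (a point): Small glass jar of coloured sprinkles with a brass-coloured lid, standing among the strays: 48 mm across, 58 mm high, loose; not to be sorted. The point is its centre, 29 mm above its underside; z up.
Not all that is in view belongs to the job. What is meant by the part that bears toffee_green_center is not grey, purple or yellow, and is the smaller of those in its own colour.

How it is judged:
By the outcome, as a careful person would: the job done as asked, in the order asked, and still so for the second after the job is handed in, with the robot touching nothing.
It also fails if it takes over 99 s, if anything falls off the work surface, if the arm or the gripper's body presses on something with over 40 N, if the wrist force passes 120 N, or if a joint passes its speed limit or range.

ROBOT

A 6-joint arm with a two-finger parallel gripper is mounted at the origin on the work surface. World frame = base frame: x ahead of the robot, y to its left, z up, the work surface at z = 0. Lengths are in m, angles in rad, forces in N, time in s.
With the tool pointing down it reaches from about 0.275 to 1 m from the base axis. Payload 8.4 kg.
Tool frame: the origin (TCP) lies on the mounting face of the last link; the fingertips stand 173 mm ahead of it and the grasp point (between the pads) lies 155 mm ahead of it; z points along the fingers, y is the direction in which the jaws open and shut (so a half turn about z gives the same grasp; the last joint's range is limited). The gripper opens to 85 mm and grips with 20 to 120 N. Pads are 22 mm wide; open, the fingers measure 114 mm over their backs; the gripper's body (76 mm by 85 mm) begins 54 mm behind the grasp point. The pads swing forward as they close: fully open they stand 13 mm farther back than shut.
Start: joints at [-1.163, 0.353, 1.633, -0, 1.155, -0.002], TCP at [0.249, -0.573, 0.405] pointing down, gripper open.
Joint ranges: [-2.63, 2.63], [-0.92, 2.1], [0.06, 2.66], [-1.3, 4.44], [0, 2.69], [-3.02, 3.02]. Speed limits (rad/s): [2.22, 2.22, 2.79, 3.14, 3.14, 3.14].

INTERFACE

Orientations are given as a unit quaternion [w, x, y, z].
In Python, from bench import manip gives the robot as it stands.
- The arm moves only by the tool drive_tool, never from a script. Its argument "deltas" is text: rows parted by semicolons, each of 5 numbers parted by spaces: the shift along the tool's x, y, z in mm, then the turn about the tool's z in rad, then the closure, from -1 (fully open) to 1 (shut). A call has 1 to 8 rows; each row is the pose to reach, as a shift and turn from the pose commanded when the call began, along the tool's axes at that moment; what a row does not reach only later rows make up. A row lasts 1/10 s, in which the tool goes at most 50 mm and 8.59 degrees, less where a joint would pass 70% of its speed; a pose out of reach is approached as far as the arm can. A call with a gripper value outside its range is refused whole. The fingers move at their own pace and stop on an object; the grip force is fixed at half the most. Time passes only in rows, so rows that repeat a pose let the fingers close. It gives the time, the measured TCP pose, the force and the opening at its end, in the units of the state.
- manip.get_state(): the state, without advancing time (a new reading comes with each control period).
- manip.capture(name): name is "scene" or "top" or "wrist"; returns the picture (480x640x3 uint8, red, green, blue); there is no depth.
- manip.camera_info(name): a dict with "mtx" (3x3 intrinsics, pixels), "cam_to_world" (4x4, takes a point from camera to world coordinates); the wrist camera has in their place "tool_from_camera" (4x4, takes a point from camera to tool coordinates, whose origin is the TCP and whose axes are the flange's). Camera axes: x right, y up, looking along -z (the intrinsics and any distortion apply to the point x, -y, -z); pixel columns grow to the right and rows downward; lengths in m; the calibration is good to about 2 mm. The wrist camera is an equidistant fisheye: a pixel r from the principal point sees the ray r / f radians off the axis. A picture is of the moment at which its call begins: read the wrist's pose just before it. camera_info takes no time and is no camera call.
- manip.close_job(): hands the job in, once; it reports no verdict.
The state is a dict: "time_s": time; "joints": joint angles; "dq": joint speeds; "joint_torque": joint torques, N m; "eef_pos": TCP position; "tcp_rot": TCP orientation; "force": force on the tool from outside, world axes, zero at the start; "wrist_torque": the same for the moment, N m; "width": opening from 0.0 (shut) to 1.0 (fully open).
Only numpy, scipy, OpenCV 4.12 (cv2) and the standard library are available. Lean on these libraries where they do the work, as an engineer would, in place of code of your own. Each camera call takes 0.05 s, during which the arm holds its last target. There are 200 camera calls.

## Working session

There is one attempt and no reset: what is moved stays moved. The work goes in short steps, Python scripts to look and compute and a tool call to move; the robot and the scene stay as the last step left them, time stands still between calls to the robot, and variables do not carry over. Pictures are saved under pics/ and viewed, about 12 in all and at most 16, crops included, and the job is handed in when it is done.

Besides the shell and the picture viewer there is one more tool, called after "Emit:" as name(argument=value, ...), one argument or row to a line, values as JSON. drive_tool: Moves the arm, as the interface text tells. Its arguments: {"type":"object","properties":{"deltas":{"type":"string"}},"required":["deltas"]}

```bash
mkdir -p pics; cat > h.py <<'E'
import numpy as np, cv2
from bench import manip
def save(n,im,crop=None,s=1):
    if crop: im=im[crop[1]:crop[3],crop[0]:crop[2]]
    im=cv2.resize(im,None,fx=s,fy=s,interpolation=cv2.INTER_CUBIC)
    cv2.imwrite('pics/'+n+'.png',im[...,::-1])
def px2w(name,u,v,z):
    i=manip.camera_info(name);K=np.array(i['mtx']);T=np.array(i['cam_to_world'])
    d=np.linalg.inv(K)@[u,v,1];d=T[:3,:3]@[d[0],-d[1],-d[2]];o=T[:3,3]
    return o+d*(z-o[2])/d[2]
E
python3 - <<'E'
from h import *
for n in('top','scene'):
    im=manip.capture(n);save(n+'0',im);np.save(n+'0.npy',im);print(manip.camera_info(n))
print(manip.camera_info('wrist'));print(manip.get_state())
E
```

```text
{'mtx': array([[600.77645197,   0.        , 323.96462136],
       [  0.        , 600.77645197, 237.06735626],
       [  0.        ,   0.        ,   1.        ]]), 'cam_to_world': array([[-0.03444121,  0.97659684, -0.21230264,  0.22404065],
       [-0.99938978, -0.03489168,  0.00162546, -0.00329927],
       [-0.00582018,  0.21222907,  0.97720261,  1.2487731 ],
       [ 0.        ,  0.        ,  0.        ,  1.        ]])}
{'mtx': array([[524.92279222,   0.        , 316.82105284],
       [  0.        , 524.92279222, 240.17322879],
       [  0.        ,   0.        ,   1.        ]]), 'cam_to_world': array([[-0.3227623 , -0.74848595,  0.57930414,  1.04415703],
       [ 0.94639788, -0.26328698,  0.18711232,  0.18708921],
       [ 0.01247229,  0.60864501,  0.79334463,  0.84237924],
       [ 0.        ,  0.        ,  0.        ,  1.        ]])}
{'mtx': array([[371.64829954,   0.        , 322.80781542],
       [  0.        , 371.64829954, 238.58807322],
       [  0.        ,   0.        ,   1.        ]]), 'tool_from_camera': array([[ 8.60673265e-04,  9.58539134e-01,  2.84959626e-01,
        
[... 249 characters left out ...]
       1.00000000e+00]])}
{'time_s': 0.1, 'joints': array([-1.16342326e+00,  3.53582837e-01,  1.63405881e+00,  1.06913500e-05,
        1.15520576e+00, -2.40393216e-03]), 'dq': array([-0.00016918, -0.00207263, -0.0008113 ,  0.00038137, -0.00053515,
        0.00017398]), 'joint_torque': array([ 7.12520227e-05, -6.06355405e+01, -3.42820072e+01, -5.69702945e-05,
        3.90401328e-03, -6.64521409e-06]), 'eef_pos': array([ 0.24891846, -0.57306216,  0.40403456]), 'tcp_rot': array([-6.15544879e-04,  9.79083924e-01,  2.03455835e-01, -1.21378878e-04]), 'force': array([ 0.27035745, -0.07308318, -0.24805369]), 'wrist_torque': array([ 0.04465907, -0.01900696, -0.0237766 ]), 'width': 1.0004832315809224}
```

View pics/top0.png

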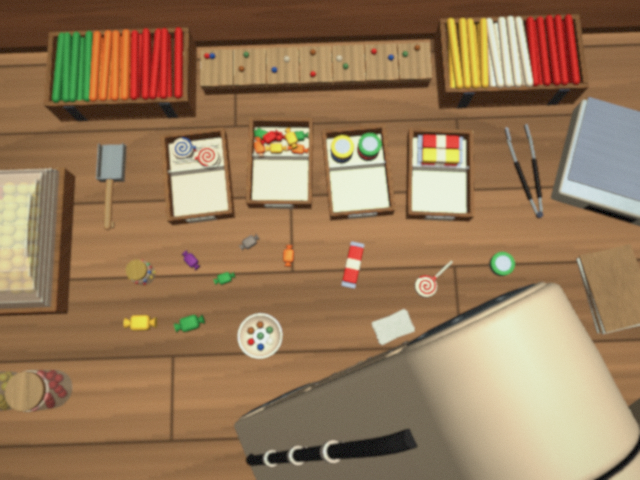

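View pics/scene0.png

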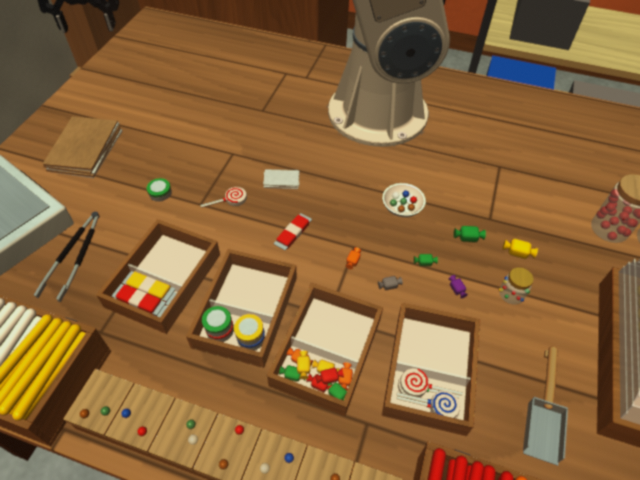

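The top view at (u,v) shows these candidates:
- **Toffees:** green small (225,278), green large (190,323), grey (250,242), purple (191,260), yellow (139,323), orange (288,256).
- **Other strays:** bar (353,264), lolly disc (427,286) with its stick to (451,263), tin (502,264), and the jar (139,271).
- **Bins, left to right:** lollies, toffees, tins, bars.

I choose the smaller green at (225,278) and the orange at (288,256), and will check both in a crop while segmenting.

```bash
python3 - <<'E'
from h import *
im=np.load('top0.npy');save('crop1',im,(120,225,320,345),4)
hsv=cv2.cvtColor(im,cv2.COLOR_RGB2HSV)
def seg(n,box,z,f):
    x0,y0,x1,y1=box;m=np.zeros(im.shape[:2],np.uint8);m[y0:y1,x0:x1]=f(hsv[y0:y1,x0:x1].astype(int))*255
    k,l,s,c=cv2.connectedComponentsWithStats(m);j=1+np.argmax(s[1:,4])
    p=np.argwhere(l==j)[:,::-1]
    w=np.array([px2w('top',u,v,z)[:2] for u,v in p]);mu=w.mean(0);e,V=np.linalg.eigh(np.cov((w-mu).T));a=V[:,1]
    r=cv2.minAreaRect((w*1000).astype(np.float32))
    print(n,'px',p.mean(0).round(1),'mean',(mu*1000).round(1),'ang',np.degrees(np.arctan2(a[1],a[0])).round(1),'ext',[np.ptp((w-mu)@V[:,q]).round(4) for q in(1,0)],'rect',np.round(r[0],1),np.round(r[1],1),round(r[2],1))
H=lambda lo,hi,s=120,v=50:(lambda h:(h[...,0]>=lo)&(h[...,0]<=hi)&(h[...,1]>s)&(h[...,2]>v))
seg('green',(205,265,245,295),.012,H(40,85))
seg('biggreen',(165,308,215,340),.015,H(40,85))
seg('orange',(270,240,310,272),.012,lambda h:(h[...,0]<=14)&(h[...,1]>190)&(h[...,2]>150))
seg('tin',(480,245,525,285),.020,H(40,85,70))
red=lambda h:((h[...,0]<=6)|(h[...,0]>=172))&(h[...,1]>150)&(h[...,2]>100)
seg('barall',(330,230,380,300),.016,lambda h:red(h)|((h[...,1]<75)&(h[...,2]>110)))
seg('lolly',(405,250,465,305),.012,lambda h:red(h)|((h[...,1]<100)&(h[...,2]>120)))
for b,box in dict(lol=(170,170,235,225),tof=(245,148,315,210),tin=(325,155,395,220),bar=(408,160,475,222)).items():
    seg(b,box,.006,lambda h:(h[...,1]<70)&(h[...,2]>130))
seg('jarlid',(120,255,160,290),.058,H(10,30,100,90))
E
```

```text
green px [224.  277.8] mean [413.5 205.3] ang 106.8 ext [np.float64(0.043), np.float64(0.0201)] rect [413.5 204.8] [20. 43.] 12.3
biggreen px [189.  322.8] mean [323.  276.2] ang 105.1 ext [np.float64(0.0597), np.float64(0.0281)] rect [322.9 276.2] [28.  59.8] 16.6
orange px [287.5 262.7] mean [440.6  72.6] ang -158.9 ext [np.float64(0.0131), np.float64(0.0082)] rect [441.2  73.7] [ 8.4 10.7] 88.7
tin px [501.7 263.7] mean [ 421.6 -371. ] ang 115.1 ext [np.float64(0.0515), np.float64(0.0485)] rect [ 422.6 -371.8] [48.4 51.4] 24.1
barall px [349.4 278.2] mean [402.9 -55. ] ang 164.6 ext [np.float64(0.039), np.float64(0.0305)] rect [402.6 -54.8] [30.4 39. ] 75.0
lolly px [424.6 286.9] mean [ 380.1 -209.6] ang 58.3 ext [np.float64(0.0492), np.float64(0.0434)] rect [ 380.3 -210. ] [47.5 41.8] 41.9Traceback (most recent call last):
  File "<stdin>", line 20, in <module>
  File "<stdin>", line 8, in seg
  File "h.py", line 8, in px2w
    i=manip.camera_info(name);K=np.array(i['mtx']);T=np.array(i['cam_to_world'])
ValueError: time passes only in moves, steps and waits
```

View pics/crop1.png

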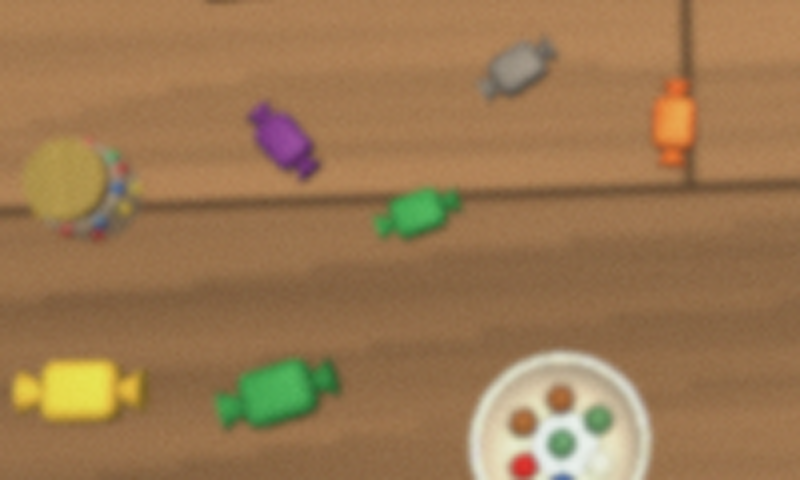

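The crop shows two greens: the small one at (224,278), about 43 mm long, and a larger one about 60 mm long. The small one is the target, and the orange at about (288,255) matches too. Next I refine the rest with looser masks and a cached calibration.

```bash
cat > h.py <<'E'
import numpy as np, cv2, os, pickle
from bench import manip
if not os.path.exists('cal.pkl'):pickle.dump({n:manip.camera_info(n) for n in('top','scene','wrist')},open('cal.pkl','wb'))
CAL=pickle.load(open('cal.pkl','rb'))
def save(n,im,crop=None,s=1):
    if crop: im=im[crop[1]:crop[3],crop[0]:crop[2]]
    im=cv2.resize(im,None,fx=s,fy=s,interpolation=cv2.INTER_CUBIC)
    cv2.imwrite('pics/'+n+'.png',im[...,::-1])
def px2w(name,u,v,z):
    i=CAL[name];K=np.array(i['mtx']);T=np.array(i['cam_to_world'])
    d=np.linalg.inv(K)@[u,v,1];d=T[:3,:3]@[d[0],-d[1],-d[2]];o=T[:3,3]
    return o+d*(z-o[2])/d[2]
def seg(im,n,box,z,f,cam='top'):
    hsv=cv2.cvtColor(im,cv2.COLOR_RGB2HSV)
    x0,y0,x1,y1=box;m=np.zeros(im.shape[:2],np.uint8);m[y0:y1,x0:x1]=f(hsv[y0:y1,x0:x1].astype(int))*255
    k,l,s,c=cv2.connectedComponentsWithStats(m)
    if k<2:print(n,'none');return
    j=1+np.argmax(s[1:,4]);p=np.argwhere(l==j)[:,::-1]
    w=np.array([px2w(cam,u,v,z)[:2] for u,v in p])*1000;mu=w.mean(0);e,V=np.linalg.eigh(np.cov((w-mu).T));a=V[:,1]
    r=cv2.minAreaRect(w.astype(np.float32))
    print(n,'px',p.mean(0).round(1),'mean',mu.round(1),'ang',np.degrees(np.arctan2(a[1],a[0])).round(1),'ext',[np.ptp((w-mu)@V[:,q]).round(1) for q in(1,0)],'rect',np.round(r[0],1),np.round(r[1],1),round(r[2],1))
H=lambda lo,hi,s=120,v=50:(lambda h:(h[...,0]>=lo)&(h[...,0]<=hi)&(h[...,1]>s)&(h[...,2]>v))
red=lambda h:((h[...,0]<=6)|(h[...,0]>=172))&(h[...,1]>120)&(h[...,2]>80)
E
python3 - <<'E'
from h import *
im=np.load('top0.npy')
hsv=cv2.cvtColor(im,cv2.COLOR_RGB2HSV)
print(hsv[244:292:4,352].tolist(), hsv[256,284:294].tolist(),hsv[200,440].tolist(),hsv[240,440].tolist(),hsv[240,370].tolist(),hsv[272,440].tolist(),hsv[265:275,442].tolist())
seg(im,'orange',(270,240,310,272),.012,lambda h:(h[...,0]<=14)&(h[...,1]>165)&(h[...,2]>170))
seg(im,'barall',(330,230,380,300),.016,lambda h:red(h)|(h[...,1]<85))
seg(im,'lolly',(405,250,465,305),.010,lambda h:red(h)|(h[...,1]<95))
for b,box in dict(lol=(170,170,235,225),tof=(245,148,315,210),tin=(325,155,395,220),bar=(408,160,475,222)).items():
    seg(im,b,box,.006,lambda h:(h[...,1]<80)&(h[...,2]>130))
seg(im,'jarlid',(120,255,160,290),.058,lambda h:(h[...,0]>=20)&(h[...,0]<=30)&(h[...,1]>100))
save('crop2',im,(160,120,480,225),2.5)
E
```

```text
[[150, 15, 183], [2, 187, 229], [2, 184, 231], [2, 184, 230], [26, 34, 235], [34, 25, 239], [11, 82, 233], [2, 186, 229], [1, 181, 231], [2, 183, 228], [123, 16, 180], [10, 47, 148]] [[12, 185, 221], [14, 182, 228], [15, 176, 232], [16, 173, 233], [17, 170, 233], [17, 169, 232], [16, 166, 233], [15, 176, 228], [12, 185, 216], [11, 175, 188]] [39, 20, 240] [14, 129, 176] [14, 123, 172] [26, 36, 200] [[14, 122, 136], [15, 107, 121], [18, 78, 134], [21, 53, 163], [25, 41, 191], [28, 38, 203], [23, 46, 193], [20, 62, 177], [16, 90, 158], [15, 115, 149]]
orange px [287.7 255.2] mean [456.7  71.9] ang 174.9 ext [np.float64(43.0), np.float64(21.9)] rect [457.1  71.2] [21.  42.6] 88.7
barall px [352.5 264.8] mean [430.9 -62.6] ang 165.3 ext [np.float64(99.5), np.float64(32.4)] rect [431.9 -62.4] [32.4 99.3] 76.2
lolly px [429.3 282. ] mean [ 390.1 -220.5] ang 130.6 ext [np.float64(100.8), np.float64(47.6)] rect [ 392.9 -235.2] [46.9 98.4] 25.2
lol px [198.1 191.4] mean [604.6 262.3] ang 84.3 ext [np.float64(132.4), np.float64(109.1)] rect [608.2 261.2] [104.6 117.9] 5.2
tof px [280.1 176.4] mean [631.9  84.9] ang 91.2 ext [np.float64(127.3), np.float64(115.8)] rect [635.4  85.6] [122.6 113.5] 88.1
tin px [358.1 183.9] mean [608.8 -83. ] ang 80.2 ext [np.float64(144.6), np.float64(141.6)] rect [614. -83.] [129.4 124.3] 1.7
bar px [439.  187.3] mean [ 594.9 -256.8] ang 91.1 ext [np.float64(128.0), np.float64(124.7)] rect [ 599.  -257.3] [120.4 120. ] 85.6
jarlid px [135.7 269.8] mean [429.  374.9] ang 64.6 ext [np.float64(41.6), np.float64(40.0)] rect [429.7 374.7] [40.2 38.6] 88.0
```

View pics/crop2.png

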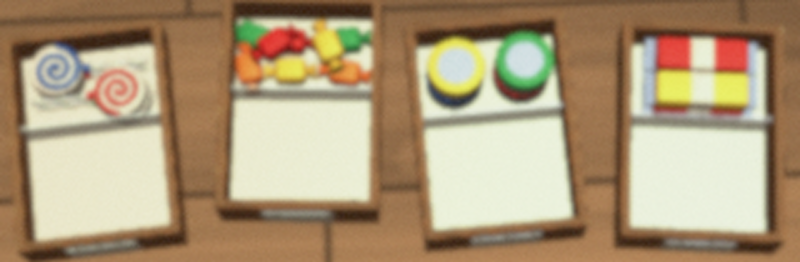

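```bash
python3 - <<'E'
from h import *
from scipy.optimize import minimize
im=np.load('top0.npy');hsv=cv2.cvtColor(im,cv2.COLOR_RGB2HSV).astype(int)
i=CAL['top'];K=i['mtx'];T=np.linalg.inv(i['cam_to_world'])
def proj(P):
    c=np.c_[P,np.ones(len(P))]@T.T[:, :3];return np.c_[K[0,0]*c[:,0]/-c[:,2]+K[0,2],-K[1,1]*c[:,1]/-c[:,2]+K[1,2]]
S=8
def mask(q,x0,y0,w,h):
    c,s=np.cos(q[2]),np.sin(q[2])
    def poly(xs,z):
        L=np.array([[xs[0],-60],[xs[1],-60],[xs[1],60],[xs[0],60]])
        W=np.c_[L@np.array([[c,s],[-s,c]])+q[:2],[z]*4]/1000.
        m=np.zeros((h*S,w*S),np.uint8);cv2.fillPoly(m,[np.round((proj(W)-[x0,y0]+.5)*S).astype(np.int32)],1);return m
    m=poly((-50,110),6)&poly((-50,110),45)
    L=np.array([[-80,-100],[49,-100],[49,100],[-80,100]]);W=np.c_[L@np.array([[c,s],[-s,c]])+q[:2],[36]*4]/1000.
    d=np.zeros_like(m);cv2.fillPoly(d,[np.round((proj(W)-[x0,y0]+.5)*S).astype(np.int32)],1)
    return cv2.resize((m&d).astype(np.float32),(w,h),interpolation=cv2.INTER_AREA)
for b,(box,g) in dict(lol=((165,165,238,225),(594,262,.1)),tof=((243,148,317,212),(620,85,0)),tin=((322,155,397,222),(597,-83,.09)),bar=((405,160,478,224),(583,-257,-.04))).items():
    x0,y0,x1,y1=box;h=hsv[y0:y1,x0:x1]
    M=((h[...,1]<70)&(h[...,2]>195)).astype(np.uint8);k,l,s,c=cv2.connectedComponentsWithStats(M,connectivity=4);M=(l==1+np.argmax(s[1:,4])).astype(np.float32)
    best=min((minimize(lambda q:np.abs(mask(q*[10,10,.1],x0,y0,x1-x0,y1-y0)-M).sum(),np.array(g)/[10,10,.1]+d,method='Nelder-Mead',options=dict(initial_simplex=np.array(g)/[10,10,.1]+d+np.array([[0,0,0],[1,0,0],[0,1,0],[0,0,1]]))) for d in([0,0,0],[-.5,.5,-.5],[.5,-.5,.5])),key=lambda r:r.fun)
    print(b,(best.x*[10,10,180/np.pi*.1]).round(1),best.fun.round(1),M.sum())
h=hsv[250:305,405:465];m=((red(h))|(h[...,1]<95)).astype(np.uint8)
k,l,s,c=cv2.connectedComponentsWithStats(m);m=(l==1+np.argmax(s[1:,4])).astype(np.uint8)
o=cv2.morphologyEx(m,cv2.MORPH_OPEN,cv2.getStructuringElement(cv2.MORPH_ELLIPSE,(11,11)))
f=lambda a,z:np.array([px2w('top',u+405,v+250,z)[:2] for v,u in np.argwhere(a)])*1000
D=f(o,.010);cc,r=cv2.minEnclosingCircle(D.astype(np.float32));A=f(m,.007);d=np.linalg.norm(A-D.mean(0),axis=1);st=A[d>35]
v=st.mean(0)-D.mean(0);print('lolly disc',D.mean(0),cc,r,'stick len',d.max(),'heading',np.degrees(np.arctan2(v[1],v[0])))
E
```

```text
lol [594.5 256.3   5.1] 235.2 2127.0
tof [617.   84.6  -2. ] 226.5 2176.0
tin [589.7 -82.9   3.1] 217.3 2235.0
bar [ 578.8 -251.8   -4.7] 212.6 2179.0Traceback (most recent call last):
  File "<stdin>", line 27, in <module>
cv2.error: OpenCV(4.12.0) /io/opencv/modules/imgproc/src/shapedescr.cpp:201: error: (-215:Assertion failed) count >= 0 && (depth == CV_32F || depth == CV_32S) in function 'minEnclosingCircle'
```

```bash
python3 - <<'E'
from h import *
im=np.load('top0.npy');hsv=cv2.cvtColor(im,cv2.COLOR_RGB2HSV).astype(int)
h=hsv[250:305,405:465];m=((red(h))|(h[...,1]<95)).astype(np.uint8)
k,l,s,c=cv2.connectedComponentsWithStats(m);m=(l==1+np.argmax(s[1:,4])).astype(np.uint8)
cs,_=cv2.findContours(m,cv2.RETR_EXTERNAL,cv2.CHAIN_APPROX_NONE);m=cv2.drawContours(np.zeros_like(m),cs,-1,1,-1)
o=cv2.morphologyEx(m,cv2.MORPH_OPEN,cv2.getStructuringElement(cv2.MORPH_ELLIPSE,(11,11)));print(m.sum(),o.sum())
f=lambda a,z:np.array([px2w('top',u+405,v+250,z)[:2] for v,u in np.argwhere(a)])*1000
D=f(o,.010);cc,r=cv2.minEnclosingCircle(D.astype(np.float32));A=f(m,.007);d=np.linalg.norm(A-D.mean(0),axis=1);st=A[d>35]
v=st.mean(0)-D.mean(0);print('lolly disc',D.mean(0),cc,r,'stick len',d.max(),'heading',np.degrees(np.arctan2(v[1],v[0])))
E
cat >> h.py <<'E'
def delta(x,y,z,jaw=None,s=None):
    """target TCP mm (world), jaw line heading deg -> tool deltas + j6 after"""
    from scipy.spatial.transform import Rotation as R
    s=s or manip.get_state();q=s['tcp_rot'];Rm=R.from_quat([q[1],q[2],q[3],q[0]]).as_matrix()
    d=Rm.T@(np.array([x,y,z])-s['eef_pos']*1000)
    hy=np.degrees(np.arctan2(Rm[1,1],Rm[0,1]));t=0
    if jaw is not None: t=-((jaw-hy+90)%180-90)
    print('d',d.round(1),'turn',np.radians(t).round(3),'jawnow',hy.round(1),'pos',(s['eef_pos']*1000).round(1),'j6',s['joints'][5].round(2),'t',round(s['time_s'],2),'F',s['force'].round(1),'w',round(s['width'],3))
E
python3 -c "
from h import *
delta(421.5,-371,260,95)"
```

```text
496 271
lolly disc [ 385.61911483 -209.11506896] (387.365478515625, -208.22760009765625) 22.093645095825195 stick len 78.3992354389761 heading -53.554303438915966
d [ 238.8 -116.4  144.2] turn 0.323 jawnow -66.5 pos [ 248.9 -573.1  404. ] j6 -0.0 t 0.1 F [ 0.3 -0.1 -0.2] w 1.0
```

Emit:
drive_tool(
  deltas="40 -19 24 0.13 -1;80 -39 48 0.26 -1;120 -58 72 0.323 -1;160 -78 96 0.323 -1;200 -97 120 0.323 -1;238.8 -116.4 144.2 0.323 -1;238.8 -116.4 144.2 0.323 -1",
)

```text
time_s: 0.8
eef_pos: [0.423, -0.3671, 0.2573]
tcp_rot: [-0.002, 0.999, 0.045, -0.002]
force: [-0.8, -0.8, -0.0]
width: 0.998
```

```bash
cat >> h.py <<'E'
def wpx(u,v,z,s):
    """wrist fisheye pixel -> world mm at height z mm"""
    from scipy.spatial.transform import Rotation as R
    i=CAL['wrist'];K=i['mtx'];C=i['tool_from_camera']
    a=np.array([(u-K[0,2])/K[0,0],(v-K[1,2])/K[1,1]]);r=np.hypot(*a)+1e-9
    ray=C[:3,:3]@[np.sin(r)*a[0]/r,-np.sin(r)*a[1]/r,-np.cos(r)]
    q=s['tcp_rot'];Rm=R.from_quat([q[1],q[2],q[3],q[0]]).as_matrix()
    o=Rm@C[:3,3]*1000+s['eef_pos']*1000;d=Rm@ray
    return (o+d*(z-o[2])/d[2])[:2]
def wrist(n):
    s=manip.get_state();im=manip.capture('wrist');save(n,im);np.save(n+'.npy',im);pickle.dump(s,open(n+'.pkl','wb'));return im,s
E
python3 -c "
from h import *
wrist('w1');delta(421.5,-371,177,95)"
```

```text
d [-1.   2.4 81.5] turn 0.003 jawnow -84.8 pos [ 422.5 -368.8  258.5] j6 0.76 t 0.85 F [-0.1 -0.2  0.3] w 1.0
```

View pics/w1.png

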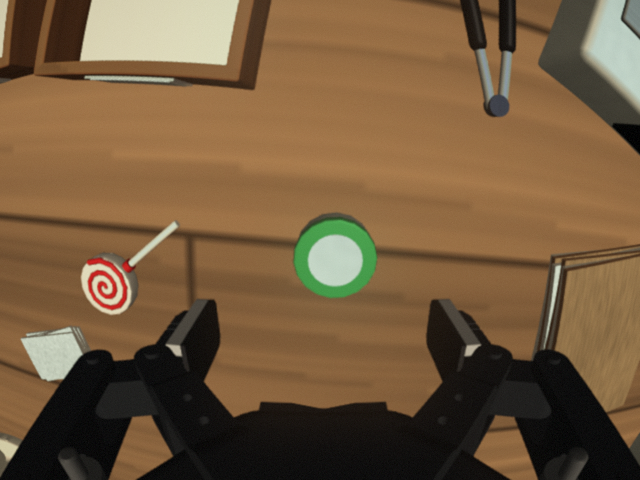

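The wrist view shows the tin lid centred at (335,258), the lolly disc at (109,283) and its stick tip at (177,224), with the bars bin top-left.

```bash
python3 -c "
from h import *
s=pickle.load(open('w1.pkl','rb'))
print('tin',wpx(335,258,22,s));a=wpx(109,283,14,s);b=wpx(177,224,7,s);print('lolly',a,b,np.hypot(*(b-a)),np.degrees(np.arctan2(*(b-a)[::-1])))
t=wpx(335,258,22,s);delta(t[0],t[1],177,95)"
```

```text
tin [ 422.9255868  -373.16434819]
lolly [ 384.81363376 -216.81278889] [ 430.69105036 -270.52447314] 70.63768384997954 -49.497961847258644
d [ 0.3  4.7 81.4] turn 0.003 jawnow -84.8 pos [ 422.5 -368.8  258.5] j6 0.76 t 0.85 F [-0.1 -0.2  0.3] w 1.0
```

Emit:
drive_tool(
  deltas="0 2 40 0 -1;0 2 70 0 -1;0 2 85 0 -1;0 2 85 0 -1;0 2 85 0 0.4;0 2 85 0 0.4;0 2 85 0 0.4;0 2 85 0 0.4",
)

```text
time_s: 1.65
eef_pos: [0.4223, -0.374, 0.1775]
tcp_rot: [0.001, 0.999, 0.043, 0.001]
force: [-2.2, 0.6, 10.0]
width: 0.559
```

```bash
python3 -c "
from h import *
delta(589.7,-82.9,290,94)"
```

```text
d [ 192.2 -275.2 -112.8] turn 0.017 jawnow -85.0 pos [ 422.3 -374.   177.5] j6 0.76 t 1.65 F [-2.2  0.6 10. ] w 0.559
```

Emit:
drive_tool(
  deltas="0 0 0 0 0.4;0 0 0 0 0.4",
)

```text
time_s: 1.85
eef_pos: [0.4223, -0.374, 0.1774]
tcp_rot: [0.001, 0.999, 0.043, 0.001]
force: [-1.8, 0.2, 8.9]
width: 0.56
```

Emit:
drive_tool(
  deltas="0 0 -15 0 0.4;0 0 -50 0 0.4;0 0 -95 0 0.4;25 -35 -115 0 0.4;50 -72 -115 0 0.4;77 -110 -115 0.017 0.4;104 -149 -115 0.017 0.4;131 -188 -115 0.017 0.4",
)

```text
time_s: 2.65
eef_pos: [0.5367, -0.173, 0.2923]
tcp_rot: [0.0, 0.999, 0.035, 0.001]
force: [0.2, -0.4, 0.2]
width: 0.558
```

```bash
python3 -c "
from h import *
delta(589.7,-82.9,250,94)"
```

```text
d [ 59.  -86.3  42.4] turn -0.0 jawnow -86.0 pos [ 536.7 -173.   292.3] j6 1.19 t 2.65 F [ 0.2 -0.4  0.2] w 0.558
```

Emit:
drive_tool(
  deltas="27 -38 0 0 0.4;50 -75 0 0 0.4;61 -87 10 0 0.4;61 -87 30 0 0.4;61 -87 30 0 0.4",
)

```text
time_s: 3.15
eef_pos: [0.5899, -0.0832, 0.2591]
tcp_rot: [-0.0, 0.999, 0.035, -0.002]
force: [0.2, -0.4, -0.4]
width: 0.558
```

```bash
python3 -c "
from h import *
wrist('w2');delta(589.7,-82.9,184,94)"
```

```text
d [-0.1 -0.8 76.1] turn 0.0 jawnow -86.0 pos [590.1 -83.7 260.1] j6 1.36 t 3.2 F [-0.4 -0.5 -0.6] w 0.559
```

View pics/w2.png

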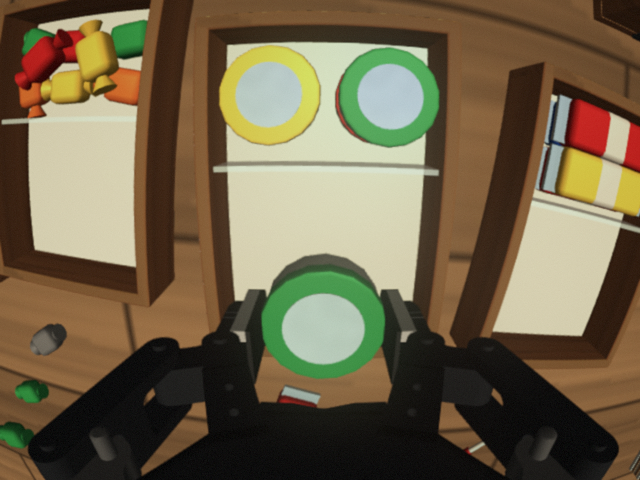

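The tin is held at (323,322). The tin-bin divider runs from (214,168) to (438,172), and the bars bin is on the right.

```bash
python3 -c "
from h import *
s=pickle.load(open('w2.pkl','rb'))
def dv(p,q,z=36):
    a=wpx(*p,z,s);b=wpx(*q,z,s);e=(a-b);L=np.hypot(*e);e/=L;n=np.array([e[1],-e[0]]);print(a,b,L,'yaw',np.degrees(np.arctan2(n[1],n[0])),'bay',(a+b)/2-51.5*n)
dv((214,169),(438,173))
dv((2,122),(139,119))
dv((533,203),(640,233))
dv((40,283),(163,305),45)
"
```

```text
[639.32844278 -21.23086245] [ 645.9232597  -141.07168847] 120.02214458393757 yaw 3.149798472283049 bay [591.20365277 -83.98102886]
[671.88250348 142.31136584] [666.58255069  24.73973136] 117.6910308134863 yaw -2.581060375493867 bay [617.7847733   85.84473611]
[ 635.67547247 -204.48466872] [ 625.53596755 -310.70947459] 106.70763301438377 yaw -5.4525494848336 bay [ 579.33874549 -252.70347137]
[561.96075797 108.61090108] [559.63879862   9.73670291] 98.90145883357805 yaw -1.3452854739439473 bay [509.31397348  60.38289343]
```

Emit:
drive_tool(
  deltas="0 0 30 0 0.4;0 0 55 0 0.4;0 0 67 0 0.4;0 0 71 0 0.4;0 0 73 0 0.4;0 0 74.5 0 0.4;0 0 75.5 0 0.4;0 0 76.3 0 0.4",
)

```text
time_s: 4.0
eef_pos: [0.5911, -0.0837, 0.1848]
tcp_rot: [0.0, 0.999, 0.035, 0.001]
force: [-0.3, -0.2, -1.0]
width: 0.555
```

Emit:
drive_tool(
  deltas="0 0 0 0 0.4;0 0 0.6 0 0.4;0 0 0.6 0 0.4",
)

```text
time_s: 4.3
eef_pos: [0.5908, -0.0836, 0.1836]
tcp_rot: [-0.0, 0.999, 0.035, -0.0]
force: [0.2, -1.2, -0.9]
width: 0.556
```

Emit:
drive_tool(
  deltas="0 0 0.6 0 0.4;0 0 1.2 0 0.4;0 0 1.2 0 0.4",
)

```text
time_s: 4.6
eef_pos: [0.5908, -0.0836, 0.1834]
tcp_rot: [-0.0, 0.999, 0.035, -0.0]
force: [-4.0, 0.6, 13.3]
width: 0.555
```

Emit:
drive_tool(
  deltas="0 0 -0.8 0 -0.5;0 0 -1 0 -0.5;0 0 -1 0 -0.5;0 0 -5 0 -0.5;0 0 -35 0 -0.5;0 0 -80 0 -0.7;0 0 -110 0 -0.7",
)

```text
time_s: 5.3
eef_pos: [0.5912, -0.0837, 0.2948]
tcp_rot: [0.0, 0.999, 0.035, 0.001]
force: [-0.1, 0.9, 0.6]
width: 0.85
```

```bash
python3 -c "
from h import *
wrist('w3');delta(431,-62.5,270,75.5)"
```

```text
d [-160.   -32.7   28.1] turn 0.323 jawnow -86.0 pos [592.7 -83.9 299.3] j6 1.36 t 5.35 F [2.5 0.1 3.5] w 0.849
```

View pics/w3.png

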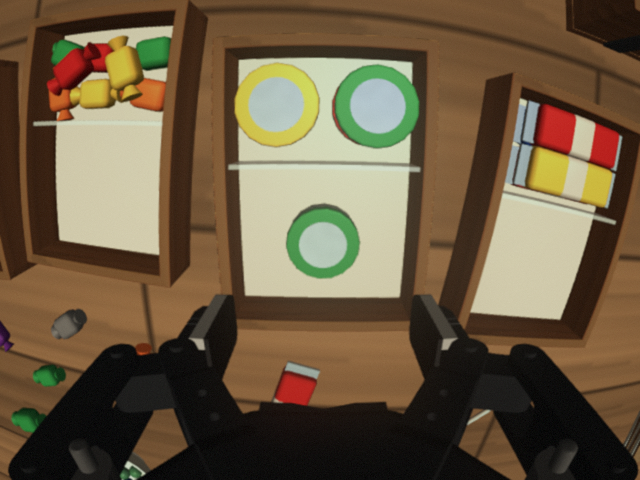

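The tin sits flat in its bay at (323,241). Next is the bar.

Emit:
drive_tool(
  deltas="-45 -9 0 0.14 -0.6;-90 -18 10 0.28 -0.6;-135 -27 25 0.323 -0.6;-160 -32.7 32 0.323 -0.6;-160 -32.7 32 0.323 -0.6;-160 -32.7 32 0.323 -0.6",
)

```text
time_s: 5.95
eef_pos: [0.4292, -0.0622, 0.2607]
tcp_rot: [0.0, 0.992, -0.126, 0.0]
force: [1.3, -0.6, 0.5]
width: 0.8
```

```bash
python3 -c "
from h import *
wrist('w4');delta(431,-62.5,182,75.5)"
```

```text
d [ 0.8 -0.1 78.9] turn -0.0 jawnow -104.5 pos [430.  -62.3 260.9] j6 1.68 t 6.0 F [ 0.2 -0.3  1. ] w 0.799
```

View pics/w4.png

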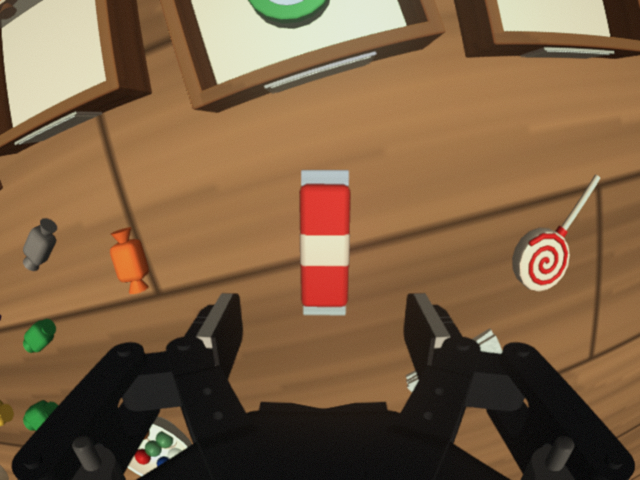

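The bar is well aligned, with its ends at (325,171) and (325,315). The lolly disc is at (543,261) with its tip at (598,178), the orange toffee at (129,261), and the small green one at the left edge.

```bash
python3 -c "
from h import *
s=pickle.load(open('w4.pkl','rb'))
a=wpx(325,171,9,s);b=wpx(325,315,9,s);print('bar ends',a,b,np.hypot(*(a-b)),(a+b)/2,np.degrees(np.arctan2(*(a-b)[::-1])))
a=wpx(325,185,18,s);b=wpx(325,305,18,s);print((a+b)/2,np.hypot(*(a-b)))
a=wpx(544,260,14,s);b=wpx(598,178,7,s);print('lolly',a,b,np.hypot(*(b-a)),np.degrees(np.arctan2(*(b-a)[::-1])))
a=wpx(122,233,9,s);b=wpx(137,290,9,s);print('orange',a,b,(a+b)/2,np.degrees(np.arctan2(*(b-a)[::-1])))
s=pickle.load(open('w3.pkl','rb'))
for p,q in [((502,193),(614,222)),((33,124),(162,124))]:
    a=wpx(*p,36,s);b=wpx(*q,36,s);e=(a-b);L=np.hypot(*e);e/=L;n=np.array([e[1],-e[0]]);print(L,'yaw',np.degrees(np.arctan2(n[1],n[0])),'bay',(a+b)/2-51.5*n)
"
```

```text
bar ends [476.76160993 -75.79063705] [383.96896881 -52.04717628] 95.78218088509948 [430.36528937 -63.91890666] -14.352698156705625
[432.77018159 -64.48019331] 76.46205722720869
lolly [ 383.4387799 -211.9095843] [ 430.22233614 -272.76818875] 76.76243137314373 -52.44960309869124
orange [474.68154821  68.85831388] [432.30820694  74.81572028] [453.49487757  71.83701708] 171.99705417891283
114.80935384779613 yaw -5.057694196970751 bay [ 580.77780871 -254.41827409]
117.44098692177866 yaw -2.66219116303399 bay [617.52882359  86.76429363]
```

Emit:
drive_tool(
  deltas="1 1.3 40 0 -0.4;1 1.3 70 0 -0.2;1 1.3 78 0 -0.1;1 1.3 78 0 0.8;1 1.3 78 0 0.8;1 1.3 78 0 0.8;1 1.3 78 0 0.8;1 1.3 78 0 0.8",
)

```text
time_s: 6.8
eef_pos: [0.4299, -0.0637, 0.1831]
tcp_rot: [0.0, 0.992, -0.126, 0.001]
force: [0.1, -0.4, -0.2]
width: 0.332
```

```bash
python3 -c "
from h import *
delta(580,-253,300,-5)"
```

```text
d [ 192.9  145.6 -116.6] turn 1.405 jawnow -104.5 pos [429.9 -63.7 183.1] j6 1.67 t 6.8 F [ 0.1 -0.4 -0.2] w 0.332
```

Emit:
drive_tool(
  deltas="0 0 -15 0 0.8;0 0 -55 0 0.8;0 0 -100 -0.14 0.8;25 19 -117 -0.28 0.8;50 38 -117 -0.42 0.8;75 57 -117 -0.56 0.8;100 76 -117 -0.7 0.8;125 95 -117 -0.84 0.8",
)

```text
time_s: 7.6
eef_pos: [0.5273, -0.188, 0.2999]
tcp_rot: [0.0, 0.956, 0.292, 0.0]
force: [0.3, -0.1, -0.7]
width: 0.329
```

```bash
python3 -c "
from h import *
delta(580,-253,300,-5)"
```

```text
d [ 7.4 83.3 -0.1] turn -0.891 jawnow -56.0 pos [ 527.3 -188.   299.9] j6 0.63 t 7.6 F [ 0.3 -0.1 -0.7] w 0.329
```

Emit:
drive_tool(
  deltas="2 20 0 -0.15 0.8;4 40 0 -0.3 0.8;6 62 0 -0.45 0.8;7.4 83.3 0 -0.6 0.8;7.4 83.3 10 -0.75 0.8;7.4 83.3 25 -0.89 0.8;7.4 83.3 40 -0.89 0.8;7.4 83.3 40 -0.89 0.8",
)

```text
time_s: 8.4
eef_pos: [0.5781, -0.2518, 0.2573]
tcp_rot: [-0.002, 0.741, 0.672, -0.001]
force: [0.1, 0.1, 0.1]
width: 0.328
```

```bash
python3 -c "
from h import *
wrist('w5');delta(580,-253,190,-5)"
```

```text
d [-1.   1.7 68.4] turn -0.01 jawnow -5.6 pos [ 578.5 -251.9  258.4] j6 -0.32 t 8.45 F [-0.4  0.2 -0.7] w 0.325
```

View pics/w5.png

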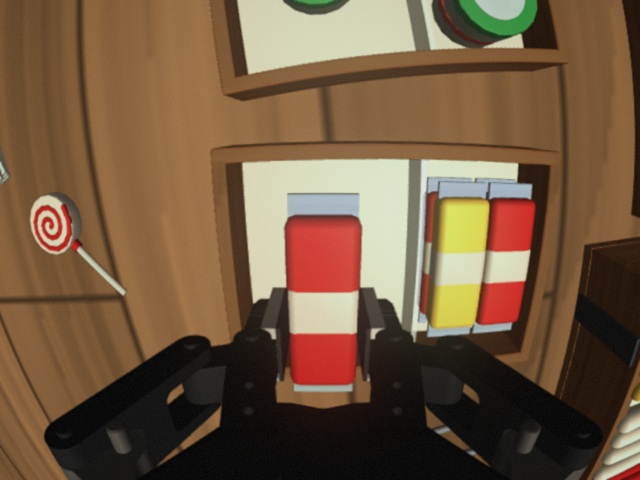

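The bar is held level over its bay, parallel to the stock. Lowering now.

Emit:
drive_tool(
  deltas="0 0 30 0 0.8;0 0 52 0 0.8;0 0 63 0 0.8;0 0 67 0 0.8;0 0 69 0 0.8;0 0 70 0 0.8;0 0 70.6 0 0.8;0 0 71 0 0.8",
)

```text
time_s: 9.25
eef_pos: [0.5794, -0.2524, 0.1891]
tcp_rot: [0.001, 0.74, 0.673, 0.0]
force: [0.4, 0.8, -1.1]
width: 0.328
```

Emit:
drive_tool(
  deltas="0 0 0.5 0 0.8;0 0 1 0 0.8;0 0 1 0 0.8",
)

```text
time_s: 9.55
eef_pos: [0.5793, -0.2524, 0.1885]
tcp_rot: [0.0, 0.74, 0.673, 0.0]
force: [-2.6, 0.9, 9.9]
width: 0.332
```

Emit:
drive_tool(
  deltas="0 0 -0.5 0 -0.1;0 0 -0.5 0 -0.2;0 0 -0.5 0 -0.2;0 0 -4 0 -0.2;0 0 -30 0 -0.2;0 0 -70 0 -0.4;0 0 -90 0 -0.6;0 0 -90 0 -0.6",
)

```text
time_s: 10.35
eef_pos: [0.5802, -0.2528, 0.281]
tcp_rot: [0.003, 0.74, 0.673, 0.001]
force: [-0.4, 0.5, -0.4]
width: 0.803
```

```bash
python3 -c "
from h import *
wrist('w6');delta(384.5,-212.5,260,-52+90)"
```

```text
d [  21.5 -198.    18.4] turn -0.757 jawnow -5.4 pos [ 579.5 -252.4  279. ] j6 -0.32 t 10.4 F [-0.1  0.4 -0.9] w 0.799
```

View pics/w6.png

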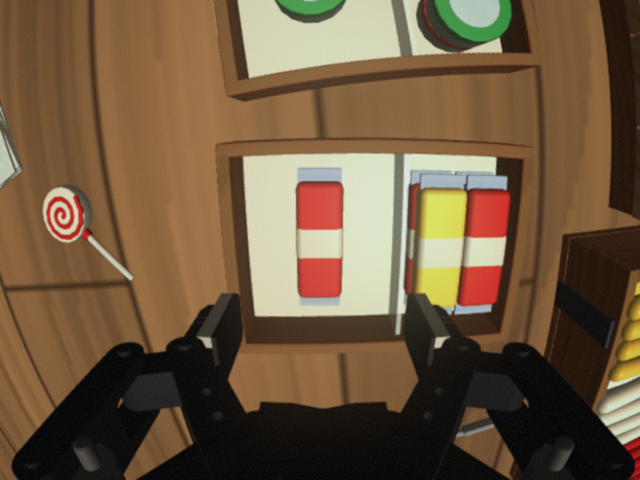

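The bar is in line in its bin. Next is the lolly.

Emit:
drive_tool(
  deltas="5 -45 0 -0.14 -0.7;10 -90 5 -0.28 -0.7;15 -135 10 -0.42 -0.7;19 -180 18 -0.56 -0.7;21.5 -198 18 -0.7 -0.7;21.5 -198 18 -0.757 -0.7;21.5 -198 18 -0.757 -0.7",
)

```text
time_s: 11.1
eef_pos: [0.383, -0.2119, 0.2585]
tcp_rot: [-0.001, 0.438, 0.899, 0.0]
force: [0.4, -0.4, -0.4]
width: 0.852
```

```bash
python3 -c "
from h import *
wrist('w7');delta(384.5,-212.5,180,38)"
```

```text
d [-0.9  0.5 78.7] turn -0.002 jawnow 37.9 pos [ 383.7 -212.2  258.7] j6 -1.17 t 11.15 F [ 1.  -0.2  0. ] w 0.848
```

View pics/w7.png

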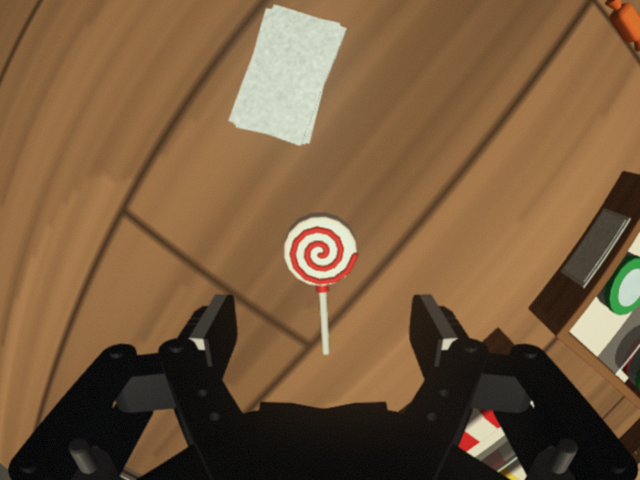

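The disc is at (320,249) and the stick tip at (325,354). The jaws straddle it with the stick toward the gripper.

```bash
python3 -c "
from h import *
s=pickle.load(open('w7.pkl','rb'))
a=wpx(320.5,249.5,14,s);b=wpx(325.5,354,7,s);print('lolly',a,b,np.hypot(*(b-a)),np.degrees(np.arctan2(*(b-a)[::-1])))
delta(a[0],a[1],180,38)"
```

```text
lolly [ 380.00782025 -210.69608383] [ 432.33099359 -272.17519828] 80.73039069246732 -49.59981313967636
d [ 3.3 -2.  78.7] turn -0.002 jawnow 37.9 pos [ 383.7 -212.2  258.7] j6 -1.17 t 11.15 F [ 1.  -0.2  0. ] w 0.848
```

Emit:
drive_tool(
  deltas="1.2 -1.6 40 -0.026 -0.7;1.2 -1.6 68 -0.026 -0.6;1.2 -1.6 81 -0.026 -0.5;1.2 -1.6 81 -0.026 -0.5;1.2 -1.6 81 -0.026 0.4;1.2 -1.6 81 -0.026 0.4;1.2 -1.6 81 -0.026 0.4;1.2 -1.6 81 -0.026 0.4",
)

```text
time_s: 11.95
eef_pos: [0.3825, -0.2125, 0.1792]
tcp_rot: [0.001, 0.427, 0.904, -0.0]
force: [-0.5, 0.6, 4.2]
width: 0.498
```

```bash
python3 -c "
from h import *
delta(380,0,300)
a=np.radians(5.1);delta(594.5-27*np.sin(a),256.3+27*np.cos(a),300,5)"
```

```text
d [ 165.4  133.3 -121. ] turn 0.0 jawnow 39.5 pos [ 382.5 -212.5  179.2] j6 -1.2 t 11.95 F [-0.5  0.6  4.2] w 0.498
d [ 249.2  477.  -120.9] turn 0.602 jawnow 39.5 pos [ 382.5 -212.5  179.2] j6 -1.2 t 11.95 F [-0.5  0.6  4.2] w 0.498
```

Emit:
drive_tool(
  deltas="0 0 -15 0 0.4;0 0 -55 0 0.4;0 0 -100 0 0.4;20 38 -121 0.05 0.4;42 80 -121 0.1 0.4;64 122 -121 0.15 0.4;86 164 -121 0.2 0.4;108 206 -121 0.25 0.4",
)

```text
time_s: 12.75
eef_pos: [0.4727, 0.0039, 0.3001]
tcp_rot: [0.001, 0.537, 0.843, 0.0]
force: [0.5, -0.1, -0.6]
width: 0.5
```

```bash
python3 -c "
from h import *
delta(592,283,300,5)"
```

```text
d [202.5 226.1   0.3] turn 0.349 jawnow 25.0 pos [472.7   3.9 300.1] j6 -0.43 t 12.75 F [ 0.5 -0.1 -0.6] w 0.5
```

Emit:
drive_tool(
  deltas="34 38 0 0.07 0.4;67 75 0 0.14 0.4;100 112 0 0.21 0.4;133 149 0 0.28 0.4;166 186 0 0.349 0.4;190 213 0 0.349 0.4;202.5 226 15 0.349 0.4;202.5 226 30 0.349 0.4",
)

```text
time_s: 13.55
eef_pos: [0.5915, 0.2838, 0.2696]
tcp_rot: [0.0, 0.674, 0.739, 0.001]
force: [-0.2, -0.4, -0.5]
width: 0.503
```

Emit:
drive_tool(
  deltas="0 0 0 0 0.4;0 0 0 0 0.4",
)

```text
time_s: 13.75
eef_pos: [0.5902, 0.2803, 0.269]
tcp_rot: [-0.0, 0.675, 0.738, -0.001]
force: [0.1, -1.1, 0.4]
width: 0.503
```

```bash
python3 -c "
from h import *
wrist('w8');delta(592,283,190,5)"
```

```text
d [ 2.6  1.7 79.6] turn 0.002 jawnow 5.1 pos [590.6 280.3 269.6] j6 0.35 t 13.8 F [ 0.6  0.2 -0.1] w 0.498
```

View pics/w8.png

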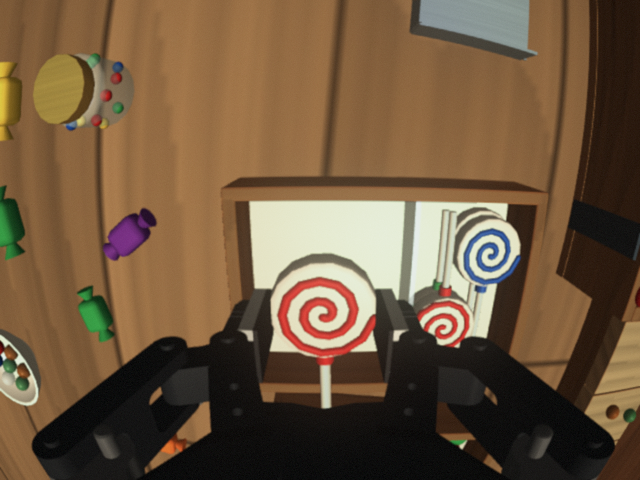

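The lolly is held flat with its disc at (324,312). The lolly bin's far rim runs from (222,189) to (547,191). I use that to check the bin's pose.

```bash
python3 -c "
from h import *
s=pickle.load(open('w8.pkl','rb'))
a=wpx(222,189,45,s);b=wpx(547,191,45,s);e=b-a;L=np.hypot(*e);e/=L;n=np.array([e[1],-e[0]]);print(a,b,L,np.degrees(np.arctan2(e[1],e[0])),'bay',a+58*e+68*n)
a=wpx(84,289,9,s);b=wpx(108,338,9,s);print('green',(a+b)/2,np.hypot(*(a-b)),np.degrees(np.arctan2(*(b-a)[::-1])))
a=wpx(63,89,58,s);print('jar',a)
c=wpx(324,312,98,s);print(c)"
```

```text
[531.65373969 318.25662022] [719.59037407 337.18141797] 188.88707343390752 5.750173162315279 bay [596.17488886 256.40986356]
green [411.59107242 204.21979427] 45.73229052646302 -68.92964814667516
jar [432.47574484 374.45779514]
[590.58476417 278.5593568 ]
```

Emit:
drive_tool(
  deltas="1 1 35 -0.005 0.4;1 1 62 -0.005 0.4;1 1 76 -0.005 0.4;1 1 81 -0.005 0.4;1 1 83 -0.005 0.4;1 1 84 -0.005 0.4;1 1 84.5 -0.005 0.4;1 1 85 -0.005 0.4",
)

```text
time_s: 14.6
eef_pos: [0.5921, 0.2827, 0.1853]
tcp_rot: [0.0, 0.673, 0.74, 0.001]
force: [-0.1, -0.4, -1.1]
width: 0.497
```

Emit:
drive_tool(
  deltas="0 0 0.4 0 0.4;0 0 0.8 0 0.4;0 0 0.8 0 0.4",
)

```text
time_s: 14.9
eef_pos: [0.5921, 0.2827, 0.1852]
tcp_rot: [0.0, 0.673, 0.74, 0.001]
force: [-2.9, -0.9, 10.4]
width: 0.499
```

Emit:
drive_tool(
  deltas="0 0 -0.5 0 -0.25;0 0 -0.5 0 -0.3;0 0 -0.5 0 -0.3;0 0 -4 0 -0.3;0 0 -30 0 -0.3;0 0 -70 0 -0.3;0 0 -105 0 -0.3;0 0 -105 0 -0.3",
)

```text
time_s: 15.7
eef_pos: [0.5934, 0.2833, 0.2941]
tcp_rot: [0.002, 0.673, 0.74, 0.004]
force: [0.4, -0.7, -1.3]
width: 0.65
```

```bash
python3 -c "
from h import *
wrist('w9');delta(412.5,204.8,260,21+0)"
```

```text
d [ -60.7 -186.9   30.5] turn -0.272 jawnow 5.4 pos [592.6 282.9 291.5] j6 0.35 t 15.75 F [-0.5  0.  -0.9] w 0.647
```

View pics/w9.png

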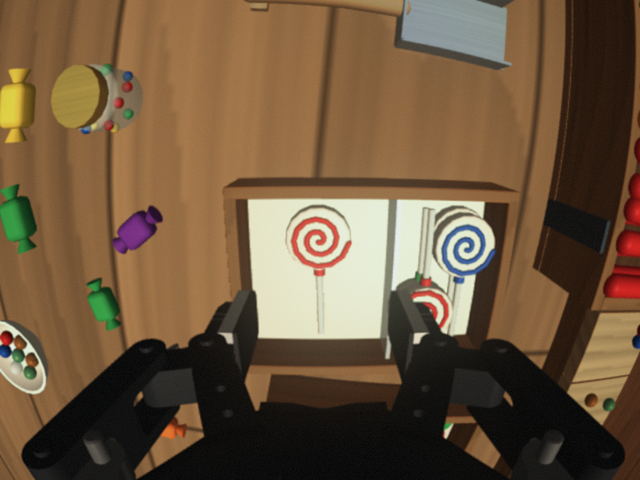

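The lolly lies flat with its stick parallel to the stock sticks and clear of the walls. Now the small green toffee.

Emit:
drive_tool(
  deltas="-14 -43 0 -0.1 -0.2;-29 -88 5 -0.22 -0.2;-44 -134 15 -0.22 -0.2;-57 -176 25 -0.22 -0.2;-60.7 -186.9 29 -0.22 -0.2;-60.7 -186.9 29 -0.22 -0.2;-60.7 -186.9 29 -0.22 -0.2",
)

```text
time_s: 16.45
eef_pos: [0.4126, 0.2049, 0.2597]
tcp_rot: [0.0, 0.587, 0.809, 0.001]
force: [-0.0, 0.6, -0.6]
width: 0.597
```

```bash
python3 -c "
from h import *
im,s=wrist('w10');delta(412.5,204.8,186,18)
hsv=cv2.cvtColor(im,cv2.COLOR_RGB2HSV).astype(int);m=H(40,85)(hsv).astype(np.uint8)
k,l,st,c=cv2.connectedComponentsWithStats(m)
for j in range(1,k):
    if st[j,4]<150: continue
    w=np.array([wpx(u,v,12,s) for v,u in np.argwhere(l==j)]);mu=w.mean(0);e,V=np.linalg.eigh(np.cov((w-mu).T));a=V[:,1]
    print(c[j].round(),mu.round(1),np.degrees(np.arctan2(a[1],a[0])).round(1),np.ptp((w-mu)@V,axis=0).round(1))
"
```

```text
d [-0.1 -0.8 73.9] turn 0.001 jawnow 18.0 pos [413.1 205.1 259.9] j6 0.14 t 16.5 F [ 0.1  0.7 -0.5] w 0.602
[211.  95.] [319.7 276.5] 106.3 [32.7 62.7]
[321. 250.] [411.6 205.5] 109.0 [21.2 47.8]
```

Emit:
drive_tool(
  deltas="0 -0.8 40 0 -0.2;0 -0.8 65 0 -0.1;0 -0.8 74 0 0;0 -0.8 74 0 0;0 -0.8 74 0 0.9;0 -0.8 74 0 0.9;0 -0.8 74 0 0.9;0 -0.8 74 0 0.9",
)

```text
time_s: 17.3
eef_pos: [0.4114, 0.2044, 0.1868]
tcp_rot: [0.001, 0.587, 0.809, 0.001]
force: [0.3, 0.6, 7.8]
width: 0.229
```

```bash
python3 -c "
from h import *
a=np.radians(-2.5);delta(617.3-28*np.sin(a),85.8+28*np.cos(a),300,-2.5)"
```

```text
d [-150.3  169.2 -112.8] turn 0.359 jawnow 18.0 pos [411.4 204.4 186.8] j6 0.14 t 17.3 F [0.3 0.6 7.8] w 0.229
```

Emit:
drive_tool(
  deltas="0 0 -15 0 0.9;0 0 -55 0 0.9;0 0 -95 0 0.9;-30 34 -113 0.09 0.9;-62 70 -113 0.18 0.9;-94 106 -113 0.27 0.9;-125 141 -113 0.359 0.9;-150.3 169.2 -113 0.359 0.9",
)

```text
time_s: 18.1
eef_pos: [0.6203, 0.1123, 0.2994]
tcp_rot: [0.001, 0.724, 0.69, 0.001]
force: [1.7, 0.4, 0.5]
width: 0.229
```

Emit:
drive_tool(
  deltas="0 0 20 0 0.9;0 0 55 0 0.9;0 0 90 0 0.9;0 0 101 0 0.9;0 0 104 0 0.9;0 0 105.5 0 0.9;0 0 106 0 0.9;0 0 106.4 0 0.9",
)

```text
time_s: 18.9
eef_pos: [0.6187, 0.1138, 0.1937]
tcp_rot: [0.001, 0.722, 0.691, 0.001]
force: [-0.2, 0.2, -0.5]
width: 0.229
```

```bash
python3 -c "
from h import *
delta(618.5,113.8,193,-2.5)"
```

```text
d [ 0.  -0.2  0.7] turn -0.0 jawnow -2.5 pos [618.7 113.8 193.7] j6 0.22 t 18.9 F [-0.2  0.2 -0.5] w 0.229
```

Emit:
drive_tool(
  deltas="0 0 0.4 0 0.9;0 0 0.8 0 0.9;0 0 1.2 0 0.9;0 0 1.2 0 0.9",
)

```text
time_s: 19.3
eef_pos: [0.6185, 0.1137, 0.1928]
tcp_rot: [0.0, 0.723, 0.691, 0.001]
force: [-3.2, 0.0, 13.2]
width: 0.223
```

Emit:
drive_tool(
  deltas="0 0 -0.6 0 0.1;0 0 -0.6 0 0;0 0 -0.6 0 0;0 0 -4 0 0;0 0 -30 0 0;0 0 -70 0 -0.1;0 0 -100 0 -0.2;0 0 -100 0 -0.2",
)

```text
time_s: 20.1
eef_pos: [0.6197, 0.1139, 0.2957]
tcp_rot: [0.002, 0.723, 0.691, 0.003]
force: [-0.2, 0.2, -0.2]
width: 0.601
```

```bash
python3 -c "
from h import *
delta(455.5,71.9,260,84)"
```

```text
d [ -49.2 -162.5   34.4] turn -1.51 jawnow -2.5 pos [619.7 113.9 295.7] j6 0.22 t 20.1 F [-0.2  0.2 -0.2] w 0.601
```

Emit:
drive_tool(
  deltas="-8 -27 0 -0.14 -0.2;-16 -54 0 -0.28 -0.2;-24 -81 5 -0.42 -0.2;-32 -108 15 -0.56 -0.2;-40 -135 25 -0.7 -0.2;-49.2 -162.5 33 -0.84 -0.2;-49.2 -162.5 33 -0.98 -0.2;-49.2 -162.5 33 -1.12 -0.2",
)

```text
time_s: 20.9
eef_pos: [0.4524, 0.0713, 0.2573]
tcp_rot: [-0.001, 0.242, 0.97, -0.0]
force: [0.9, -0.3, -0.0]
width: 0.6
```

Emit:
drive_tool(
  deltas="0 0 0 -0.14 -0.2;0 0 0 -0.28 -0.2;0 0 0 -0.39 -0.2;0 0 0 -0.39 -0.2",
)

```text
time_s: 21.3
eef_pos: [0.4533, 0.0715, 0.2575]
tcp_rot: [-0.0, 0.052, 0.999, -0.0]
force: [0.0, -0.1, -1.0]
width: 0.599
```

```bash
python3 -c "
from h import *
im,s=wrist('w11')
hsv=cv2.cvtColor(im,cv2.COLOR_RGB2HSV).astype(int);m=((hsv[...,0]<=15)&(hsv[...,1]>180)&(hsv[...,2]>130)).astype(np.uint8)
k,l,st,c=cv2.connectedComponentsWithStats(m)
for j in range(1,k):
    if st[j,4]<150: continue
    w=np.array([wpx(u,v,12,s) for v,u in np.argwhere(l==j)]);mu=w.mean(0);e,V=np.linalg.eigh(np.cov((w-mu).T));a=V[:,1]
    print(c[j].round(),st[j,4],mu.round(1),np.degrees(np.arctan2(a[1],a[0])).round(1),np.ptp((w-mu)@V,axis=0).round(1))
delta(455.5,71.9,188,84)
"
```

```text
[323. 256.] 1341 [455.2  71.3] 175.4 [21.5 45.9]
[580. 378.] 196 [598.  289.3] 110.3 [32.  36.3]
[  5. 396.] 183 [ 588.7 -294.4] 140.0 [22.6 40.4]
[ 30. 403.] 220 [ 590.8 -249.5] 173.6 [20.4 28.3]
d [-2.1  0.6 69.6] turn -0.002 jawnow 83.9 pos [453.4  71.6 257.6] j6 -1.31 t 21.35 F [ 0.1  0.5 -0.4] w 0.596
```

View pics/w11.png

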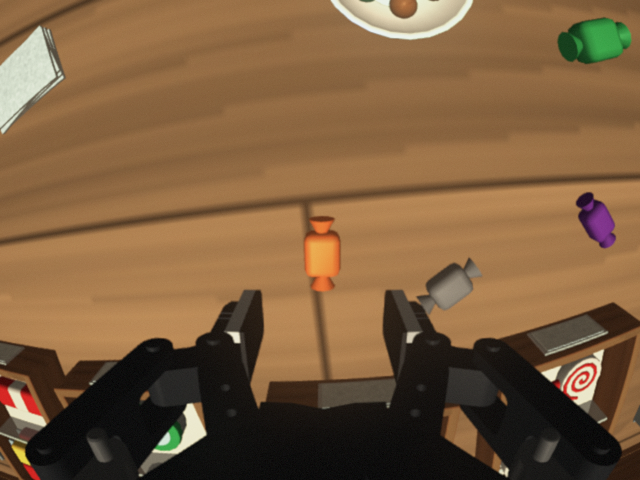

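The orange toffee is centred between the jaws at (323,256). The grey one at (450,286) is clear of them.

Emit:
drive_tool(
  deltas="-2 0.4 40 -0.02 0;-2 0.4 62 -0.02 0.1;-2 0.4 70 -0.02 0.1;-2 0.4 70 -0.02 0.1;-2 0.4 70 -0.02 0.9;-2 0.4 70 -0.02 0.9;-2 0.4 70 -0.02 0.9;-2 0.4 70 -0.02 0.9",
)

```text
time_s: 22.15
eef_pos: [0.4561, 0.0719, 0.1889]
tcp_rot: [0.001, 0.042, 0.999, 0.0]
force: [-1.2, -0.4, 7.8]
width: 0.222
```

```bash
python3 -c "
from h import *
delta(616,57.5,300,-2.5)"
```

```text
d [-160.7   -0.7 -110.8] turn 1.529 jawnow 85.1 pos [456.1  71.9 188.9] j6 -1.33 t 22.15 F [-1.2 -0.4  7.8] w 0.222
```

Emit:
drive_tool(
  deltas="0 0 -15 0 0.9;0 0 -55 0 0.9;0 0 -95 0.14 0.9;-20 0 -111 0.28 0.9;-40 0 -111 0.42 0.9;-60 0 -111 0.56 0.9;-80 0 -111 0.7 0.9;-100 0 -111 0.84 0.9",
)

```text
time_s: 22.95
eef_pos: [0.556, 0.0632, 0.2996]
tcp_rot: [0.0, 0.449, 0.894, 0.0]
force: [0.4, -0.6, 0.4]
width: 0.219
```

```bash
python3 -c "
from h import *
delta(616,57.5,260,-2.5)"
```

```text
d [-40.4  44.7  39.6] turn 0.684 jawnow 36.7 pos [556.   63.2 299.6] j6 -0.53 t 22.95 F [ 0.4 -0.6  0.4] w 0.219
```

Emit:
drive_tool(
  deltas="-13 15 0 0.14 0.9;-26 30 0 0.28 0.9;-40.4 44.7 0 0.42 0.9;-40.4 44.7 15 0.56 0.9;-40.4 44.7 30 0.684 0.9;-40.4 44.7 39 0.684 0.9;-40.4 44.7 39 0.684 0.9",
)

```text
time_s: 23.65
eef_pos: [0.6146, 0.0579, 0.2589]
tcp_rot: [-0.001, 0.719, 0.695, -0.001]
force: [-0.1, 1.3, 0.1]
width: 0.219
```

```bash
python3 -c "
from h import *
delta(616,57.5,195,-2.5)"
```

```text
d [-0.3  1.5 63.9] turn 0.009 jawnow -2.0 pos [614.6  57.9 258.9] j6 0.13 t 23.65 F [-0.1  1.3  0.1] w 0.219
```

Emit:
drive_tool(
  deltas="0 0 30 0 0.9;0 0 50 0 0.9;0 0 59 0 0.9;0 0 62 0 0.9;0 0 64 0 0.9;0 0 65 0 0.9;0 0 65.5 0 0.9;0 0 65.5 0 0.9",
)

```text
time_s: 24.45
eef_pos: [0.6155, 0.058, 0.1951]
tcp_rot: [0.0, 0.72, 0.694, 0.0]
force: [1.1, 0.5, 1.0]
width: 0.217
```

Emit:
drive_tool(
  deltas="0 0 0.4 0 0.9;0 0 0.8 0 0.9;0 0 0.8 0 0.9",
)

```text
time_s: 24.75
eef_pos: [0.6156, 0.058, 0.195]
tcp_rot: [0.0, 0.72, 0.694, 0.0]
force: [-3.2, -0.0, 8.9]
width: 0.221
```

Contact with the bay floor. Releasing, then retreating toward the base so the final top view is clear.

Emit:
drive_tool(
  deltas="0 0 -0.6 0 0.1;0 0 -0.6 0 0;0 0 -0.6 0 0;0 0 -4 0 0;0 0 -30 0 0;0 0 -75 0 0;0 0 -120 0 0;0 0 -150 0 0",
)

```text
time_s: 25.55
eef_pos: [0.6157, 0.058, 0.347]
tcp_rot: [0.001, 0.72, 0.694, 0.001]
force: [0.9, 0.5, 0.8]
width: 0.5
```

Emit:
drive_tool(
  deltas="0 -45 0 0 0;0 -90 0 0 0;0 -135 0 0 0;0 -180 0 0 0;0 -220 0 0 0;0 -220 0 0 0;0 -220 0 0 0",
)

```text
time_s: 26.25
eef_pos: [0.3952, 0.0664, 0.3442]
tcp_rot: [0.0, 0.72, 0.694, 0.001]
force: [0.1, -1.3, 0.3]
width: 0.498
```

```bash
python3 -c "
from h import *
s=manip.get_state();print(s['eef_pos'],s['time_s'])
im=manip.capture('top');sc=manip.capture('scene');np.save('topf.npy',im)
a=cv2.resize(im[115:345,80:540],(800,400),interpolation=cv2.INTER_CUBIC)
b=np.zeros((200,800,3),np.uint8);b[:, :390]=cv2.resize(sc[215:445,90:539],(390,200),interpolation=cv2.INTER_AREA)
save('final',np.vstack([a,b]))
w,s2=wrist('w12');b[:,400:667]=cv2.resize(w,(267,200),interpolation=cv2.INTER_AREA);save('final',np.vstack([a,b]))
seg(im,'jarlid',(120,255,160,290),.058,lambda h:(h[...,0]>=20)&(h[...,0]<=30)&(h[...,1]>100))"
```

```text
[0.39516423 0.0663891  0.34423435] 26.25
jarlid px [135.8 269.8] mean [429.1 374.7] ang 65.1 ext [np.float64(41.6), np.float64(40.8)] rect [429.7 374.4] [40.5 38.6] 88.0
```

View pics/final.png

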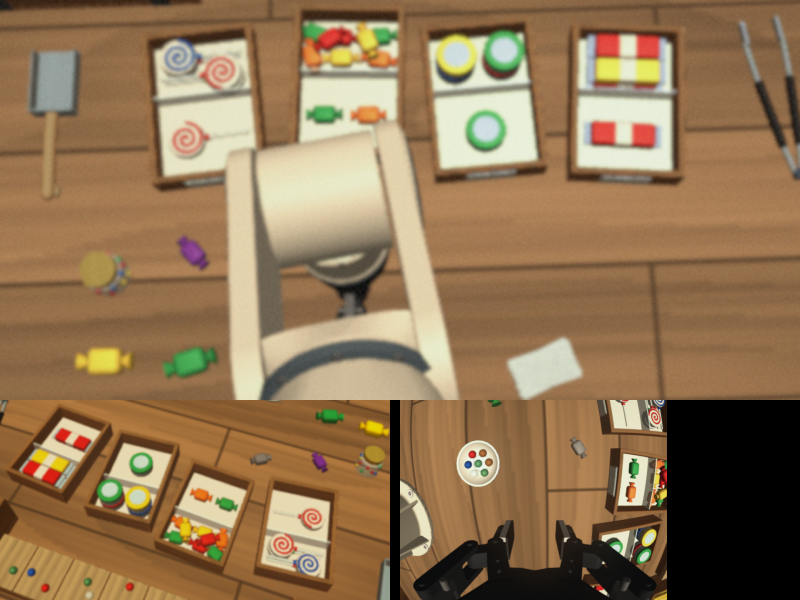

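The final views show all five sweets in the right front bays and the jar unmoved, with the gripper clear. Handing in.

```bash
python3 -c "
from bench import manip
print(manip.close_job())"
```

```text
the job is handed in; nothing more can be done
None
```

All five strays are back in the empty front bays of their own bins, and the job is handed in at about 26 s of robot time. The tin is lid up. The bar and the lollipop lie flat and in line with the stock. The small green and the orange toffee sit side by side. I lowered each piece until the force showed floor contact, about 9–13 N, before letting go.

**Last checks:** the final top, scene and wrist views show every piece in the right bay. The jar's lid is within 0.3 mm of where it began, the decoy sweets were not moved, and the gripper was empty and clear.

**Disagreements:** the camera estimates of the lollipop disc's centre differed by up to about 8 mm, so I used a value in the middle, and the grasp held. The gripper's fingertips reached a little lower when closing than I had worked out, pressing about 10 N on the counter at the tin, so I gripped the rest higher. A push of 4–8 N still showed when I gripped the lollipop and the toffees.

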